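# Load the indexing table and hold its index plunger out

### The job

Stand the fallen guide pillar upright on its square foot inside the yellow ring of the indexing table, setting it down and letting go rather than dropping it. Then pull the red knob of the index plunger straight up as far as it goes, so that its pin is clear of the hole, and finish while still holding it there so that I can turn the table. Leave the plunger in its hole until the pillar stands, and do not disturb the other things on the bench.

Things in the scene. Friction and masses are not known exactly. Their poses are not given: they have to be found in the camera images.
- pillar_mid (a point): Steel guide pillar (0.45 to 0.65 kg): square dark foot 44 x 44 x 12 mm, then a round shaft 28 mm in diameter, 90 mm in total length. This point is on its axis, half-way (45 mm from the foot's underside); z runs from foot to top end. At the start it lies on a foot edge and its top end, the axis dipping 6 degrees to the top end, which points to the robot's side (-x) within 35 degrees.
- pillar: The same pillar; origin at the centre of the underside of its square foot, z axis along the pillar from foot to top end. Centre of mass about 38 mm along z.
- fixture: Indexing table, fixed: grey base 265 x 140 x 18 mm, index disc with six lugs (122 mm radius, top at 40 mm), aluminium platter 132 mm in diameter, top at 52 mm. Origin at bench height, 50 mm from the platter's axis towards the plunger; x points from platter to plunger, within 30 degrees of straight away from the robot (+x). A blue bracket, top at 80 mm, spans x = 39 to 109 mm, 50 mm wide. The table does not turn.
- pad (a point): Centre of the top of the platter, 52 mm above the bench, and of the painted yellow ring (100 mm outer diameter) in which the pillar belongs.
- knob (a point): Centre of the red knob's grip on the plunger's vertical axis, 105 mm from the platter's centre and, when seated, 105 mm above the bench; it moves with the plunger. The grip is a cylinder 26 mm in diameter from 10 mm below to 6 mm above this point, with a rim 34 mm in diameter and 5 mm thick on top. Below it 15 mm of thin pin show above the bracket.
- plunger (a joint): Lift of the index plunger: 0 seated in its hole, 0.018 m fully pulled up at its stop. It moves straight up; the spring pulls it back with about 5 N when seated, 11 N at the stop, and it returns as soon as it is let go.
- bush_a: Bystander: brass bush, 34 mm in diameter, 30 mm tall, origin under its centre.
- bush_b: Bystander: brass bush, 40 mm in diameter, 40 mm tall, origin under its centre.
- eyebolt: Bystander: lifting eye, blue collar 44 mm in diameter with a ring, 74 mm tall, origin under its centre.
- mallet: Bystander: brass hammer 240 mm long lying on the bench.
- vblock: Bystander: dark steel vee block 60 x 70 x 44 mm, origin under its centre.
- oil: Bystander: white plastic bottle with a red cap, 52 mm in diameter, 130 mm tall, origin under its centre.
Mind the look-alikes: they are no part of the job. Leave any purple look-alike of the pillar alone.

How it is judged:
By the outcome, as a careful person would: the job done as asked, in the order asked, and still so for the second after the job is handed in, while the arm keeps its last pose, push and grip.
It also fails if it takes over 61 s, if anything falls off the work surface, if the arm or the gripper's body presses on something with over 40 N, if the wrist force passes 120 N, or if a joint passes its speed limit or range.

### The arm

A 7-joint arm with a two-finger parallel gripper is mounted at the origin on the work surface. World frame = base frame: x ahead of the robot, y to its left, z up, the work surface at z = 0. Lengths are in m, angles in degrees, forces in N, time in s.
With the tool pointing down it reaches from about 0.35 to 0.9 m from the base axis. Payload 8.1 kg.
Tool frame: the origin (TCP) lies at the very end of the fingers, on their centre line; the grasp point (between the pads) lies env.pinch_z behind it (env.pinch_z is the distance from the TCP to the grasp point, in m); z points along the fingers, y is the direction in which the jaws open and shut (so a half turn about z gives the same grasp; the last joint's range is limited). The gripper opens to 92 mm and grips with 3 to 60 N. Pads are 19 mm wide; open, the fingers measure 130 mm over their backs; the gripper's body (75 mm by 190 mm) begins 47 mm behind the grasp point.
Start: joints at [-69.878, 24.895, 1.432, 90.138, -0.665, 64.973, -4.303], TCP at [0.274, 0.562, 0.227] pointing down, gripper open.
Joint ranges: [-149.89, 149.89], [-25.12, 119.58], [-72.63, 75.52], [4.76, 147.25], [-75.54, 255.54], [6.69, 114.76], [-157.13, 157.13]. Speed limits (degrees/s): [127.2, 127.2, 172.46, 172.46, 180, 180, 180].

### API

Orientations are given as a 3x3 rotation matrix whose columns are the frame's x, y, z axes.
In Python, from plant import env gives the robot as it stands.
- The arm moves only by the tool servo_tool, never from a script. Its arguments are lists of equal length, an entry for each row: "dp": the shift along the tool's x, y, z in m, a list of three; "twist": the turn about the tool's z in degrees; "hand": the gripper command: -1 is fully open, 1 is shut, values between are in proportion. In form: {"dp": [[tx, ty, tz], ...], "twist": [twist, ...], "hand": [hand, ...]}. A call has 1 to 20 rows; each row is the pose to reach, as a shift and turn from the pose commanded when the call began, along the tool's axes at that moment; what a row does not reach only later rows make up. A row lasts 1/8 s, in which the tool goes at most 62.5 mm and 10.7 degrees, less where a joint would pass 70% of its speed; a pose out of reach is approached as far as the arm can. A call with a gripper value outside its range is refused whole. The fingers move at their own pace and stop on an object; "force" is the grip in N (left out, the last holds). Time passes only in rows, so rows that repeat a pose let the fingers close. It gives the time, the measured TCP pose, the force and the opening at its end, in the units of the state.
- env.sense(): the state, without advancing time (a new reading comes with each control period).
- env.capture(name): name is "scene" or "top" or "wrist"; returns a dict with "pixels" (384x512x3 uint8, red, green, blue), "z_map" (384x512 float32, m along the optical axis (not along the pixel's ray), 0 where there is no reading), "camera_matrix" (3x3 intrinsics, pixels), "rvec" (rotation vector, rad) and "tvec" (3), from world to camera coordinates, as OpenCV has them. Camera axes: x right, y down, z forward; pixel columns grow to the right and rows downward; lengths in m; the calibration is good to about 2 mm. A picture is of the moment at which its call begins.
- env.finish_job(): hands the job in, once; it reports no verdict.
The state is a dict: "t": time; "joint_positions": joint angles; "dq": joint speeds; "tau": joint torques, N m; "eef_pos": TCP position; "orientation": TCP orientation; "contact_force": force on the tool from outside, world axes, zero at the start; "moment": the same for the moment, N m; "finger_gap": opening from 0.0 (shut) to 1.0 (fully open).
Only numpy, scipy, OpenCV 4.12 (cv2) and the standard library are available. Lean on these libraries where they do the work, as an engineer would, in place of code of your own. Each camera call takes 0.05 s, during which the arm holds its last target.

## Working session

There is one attempt and no reset: what is moved stays moved. The work goes in short steps, Python scripts to look and compute and a tool call to move; the robot and the scene stay as the last step left them, time stands still between calls to the robot, and variables do not carry over. Pictures are saved under pics/ and viewed, and the job is handed in when it is done.

Besides the shell and the picture viewer there is one more tool, called after ">>>" in YAML: its name, and indented under it one key for each argument. servo_tool: Moves the arm, as the interface text tells. Its arguments: {"type":"object","properties":{"dp":{"type":"array"},"twist":{"type":"array"},"hand":{"type":"array"},"force":{"type":"number"}},"required":["dp","twist","hand"]}

```bash
ls; mkdir -p pics; cat > h.py <<'E'
import numpy as np, cv2
from plant import env
def cap(n,save=None):
    c=env.capture(n)
    if save: cv2.imwrite('pics/'+save,c['pixels'][:,:,::-1])
    K=np.array(c['camera_matrix']);R=cv2.Rodrigues(np.array(c['rvec'],float))[0];t=np.array(c['tvec'],float).ravel()
    z=c['z_map'];v,u=np.mgrid[:384,:512]
    P=np.stack([(u-K[0,2])/K[0,0]*z,(v-K[1,2])/K[1,1]*z,z],-1)
    W=(P-t)@R
    W[z==0]=np.nan
    return c,W,K,R,t
E
python3 - <<'E'
from h import *
print(env.pinch_z, env.sense())
for n in('scene','top','wrist'):
    c,W,K,R,t=cap(n,n+'0.png'); np.savez(n+'0.npz',W=W,px=c['pixels']); print(n,-R.T@t)
E
```

```text
pics
0.0188 {'t': 0.0, 'joint_positions': array([-69.87788062,  24.93535151,   1.42921345,  90.18844655,
        -0.66556616,  64.97322947,  -4.30445588]), 'dq': array([-0.01002132, -0.04571306,  0.02882994, -0.00882303, -0.01778374,
        0.01462341,  0.10626049]), 'tau': array([-7.27320344e-05, -6.67861462e+01,  9.84961577e-01, -3.14460683e+01,
       -6.06267666e-02,  4.28814988e-02,  1.27233634e-04]), 'eef_pos': array([0.27379773, 0.56127264, 0.22596098]), 'orientation': array([[-8.98754924e-01,  4.38450973e-01, -5.74853170e-04],
       [ 4.38451335e-01,  8.98753781e-01, -1.43794621e-03],
       [-1.13817455e-04, -1.54440638e-03, -9.99998801e-01]]), 'contact_force': array([0.17446801, 0.20126745, 0.09539609]), 'moment': array([-0.04747822,  0.060197  ,  0.01911913]), 'finger_gap': 1.000138686831159}
scene [ 1.25511487 -0.11220835  1.13279991]
top [ 0.2697939  -0.02336748  1.44751989]
wrist [0.20640519 0.59484743 0.38402241]
```

View pics/scene0.png

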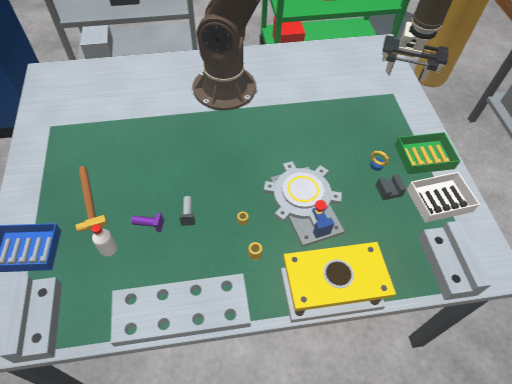

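View pics/top0.png

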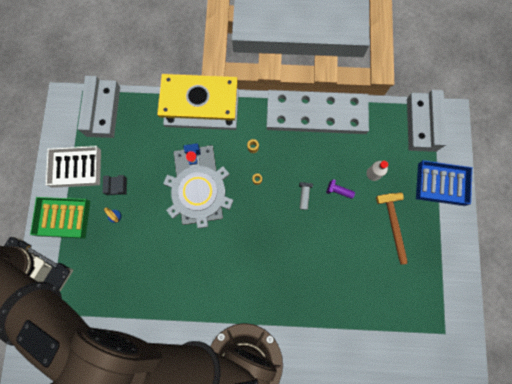

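View pics/wrist0.png

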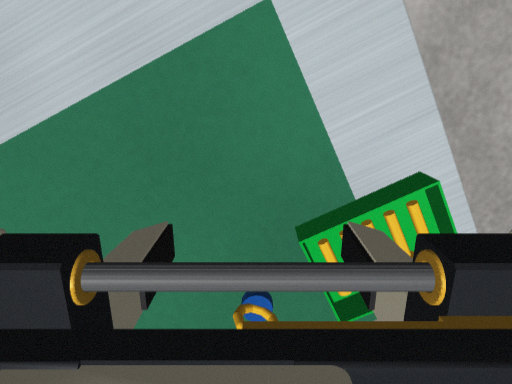

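The scene picture shows the steel pillar at (187,210), purple look-alike at (148,221), and the table with ring at (303,189) and red knob at (320,206). In the top picture, the pillar is at (305,196), the ring at (198,191) and the knob at (191,156).

```bash
python3 - <<'E'
from h import *
for n,boxes in (('scene',dict(pil=(172,192,205,232),tab=(260,150,350,245))),('top',dict(pil=(292,176,320,215),tab=(155,135,240,235)))):
    d=np.load(n+'0.npz');W=d['W'];px=d['px'].astype(int)
    hsv=cv2.cvtColor(d['px'],cv2.COLOR_RGB2HSV).astype(int)
    def sub(b): x0,y0,x1,y1=b; return W[y0:y1,x0:x1].reshape(-1,3),hsv[y0:y1,x0:x1].reshape(-1,3)
    w,h=sub(boxes['pil']); m=(w[:,2]>.008)
    q=w[m]; print(n,'pil',m.sum(),np.nanmin(q,0),np.nanmax(q,0))
    c=q[:,:2].mean(0);U,S,V=np.linalg.svd(q[:,:2]-c,full_matrices=False);print(c,V[0],np.degrees(np.arctan2(V[0,1],V[0,0])))
    s=(q[:,:2]-c)@V[0];l=(q[:,:2]-c)@V[1]
    for a in np.arange(-.06,.06,.01):
        k=(s>a)&(s<=a+.01)
        if k.sum(): print('%.3f n%d l %.4f %.4f z %.4f %.4f'%(a,k.sum(),l[k].min(),l[k].max(),q[k,2].min(),q[k,2].max()))
    w,h=sub(boxes['tab'])
    red=((h[:,0]<8)|(h[:,0]>172))&(h[:,1]>150)&(h[:,2]>80)
    print('red',red.sum(),w[red].mean(0),np.nanmin(w[red],0),np.nanmax(w[red],0))
    tp=red&(w[:,2]>np.nanmax(w[red,2])-.004);print('redtop',tp.sum(),(np.nanmin(w[tp],0)+np.nanmax(w[tp],0))/2)
    yel=(h[:,0]>18)&(h[:,0]<35)&(h[:,1]>90)&(h[:,2]>120)&(abs(w[:,2]-.052)<.008)
    y=w[yel];A=np.c_[2*y[:,:2],np.ones(len(y))];s=np.linalg.lstsq(A,(y[:,:2]**2).sum(1),rcond=None)[0]
    print('ring',yel.sum(),s[:2],np.sqrt(s[2]+s[:2]@s[:2]),np.median(y[:,2]))
    pl=(abs(w[:,2]-.052)<.004);p=w[pl]; print('platter',pl.sum(),(p.min(0)+p.max(0))/2,p.max(0)-p.min(0))
E
```

```text
scene pil 316 [ 0.50127767 -0.22395843  0.00831539] [ 0.60031788 -0.1440616   0.05002243]
[ 0.56676633 -0.18176186] [ 0.99807364 -0.0620404 ] -3.5569374759433523
-0.060 n23 l -0.0387 0.0132 z 0.0095 0.0320
-0.050 n23 l -0.0450 0.0133 z 0.0089 0.0338
-0.040 n25 l -0.0120 0.0130 z 0.0169 0.0329
-0.030 n20 l -0.0113 0.0131 z 0.0237 0.0345
-0.020 n23 l -0.0113 0.0131 z 0.0231 0.0357
-0.010 n24 l -0.0151 0.0130 z 0.0199 0.0373
0.000 n20 l -0.0110 0.0128 z 0.0227 0.0393
0.010 n14 l -0.0210 0.0207 z 0.0091 0.0500
0.020 n105 l -0.0224 0.0391 z 0.0083 0.0496
0.030 n36 l -0.0224 0.0205 z 0.0083 0.0443
red 93 [0.6523731  0.20596299 0.11620229] [0.63448621 0.18952987 0.09939271] [0.66706923 0.22228599 0.1229885 ]
redtop 20 [0.65392718 0.20376387 0.12099397]
ring 180 [0.54673975 0.18666052] 0.0460789478715933 0.05395849241351317
platter 963 [0.59300491 0.1850548  0.05206374] [0.22692434 0.13070578 0.00786119]
top pil 252 [ 0.49082161 -0.22904073  0.00847809] [ 0.59451637 -0.14152397  0.05085858]
[ 0.5529614  -0.18045651] [-0.99880104  0.04895384] 177.19402997087377
-0.050 n3 l -0.0201 -0.0099 z 0.0411 0.0432
-0.040 n44 l -0.0238 0.0216 z 0.0098 0.0498
-0.030 n33 l -0.0168 0.0331 z 0.0091 0.0509
-0.020 n26 l -0.0400 0.0145 z 0.0111 0.0365
-0.010 n24 l -0.0121 0.0486 z 0.0095 0.0344
0.000 n23 l -0.0119 0.0121 z 0.0203 0.0391
0.010 n26 l -0.0111 0.0354 z 0.0104 0.0357
0.020 n25 l -0.0131 0.0193 z 0.0085 0.0348
0.030 n24 l -0.0122 0.0112 z 0.0126 0.0371
0.040 n23 l -0.0118 0.0125 z 0.0113 0.0317
red 78 [0.64864448 0.2067074  0.11505743] [0.63402391 0.19148688 0.04503681] [0.67517607 0.2352461  0.12518721]
redtop 3 [0.64487729 0.19897132 0.12421652]
ring 182 [0.54633056 0.18661377] 0.04601507043790195 0.0524749280326904
platter 977 [0.582247   0.18911331 0.05200514] [0.21993214 0.17200228 0.00798519]
```

>>> servo_tool:
  dp:
    - [-0.04,-0.034,0]
    - [-0.08,-0.068,0]
    - [-0.12,-0.102,0]
    - [-0.16,-0.136,0]
    - [-0.2,-0.17,0]
    - [-0.24,-0.204,0]
    - [-0.28,-0.238,0]
    - [-0.32,-0.272,0]
    - [-0.36,-0.306,0]
    - [-0.4,-0.34,0]
    - [-0.44,-0.374,0]
    - [-0.48,-0.408,0]
    - [-0.52,-0.442,0]
    - [-0.56,-0.476,0]
    - [-0.6,-0.505,0]
    - [-0.618,-0.523,0]
    - [-0.618,-0.523,0]
    - [-0.618,-0.523,0]
  twist: [0,-2,-4,-6,-8,-10,-12,-14,-16,-18,-20,-22,-23,-23,-23,-23,-23,-23]
  hand: [-1,-1,-1,-1,-1,-1,-1,-1,-1,-1,-1,-1,-1,-1,-1,-1,-1,-1]

```text
t: 2.4
eef_pos: [0.5999, -0.1782, 0.2264]
orientation: [[-0.999, 0.052, -0.001], [0.052, 0.999, 0.001], [0.001, 0.001, -1.0]]
contact_force: [0.0, 0.5, 0.7]
finger_gap: 0.998
```

```bash
python3 - <<'E'
from h import *
c,W,K,R,t=cap('wrist','w1.png');np.savez('w1.npz',W=W,px=c['pixels'])
s=env.sense();print(s['t'],s['eef_pos'],s['orientation'],s['contact_force'],s['joint_positions'])
E
```

```text
2.45 [ 0.59996573 -0.17771829  0.22654481] [[-9.98705071e-01  5.08722759e-02 -4.38261791e-04]
 [ 5.08718227e-02  9.98704700e-01  9.89593448e-04]
 [ 4.88036982e-04  9.66016819e-04 -9.99999414e-01]] [-0.5080117   0.25091727  0.55344804] [ -0.70031982  25.36037189  18.10727062  91.05881128  -8.50081348
  64.97237426 106.46843702]
```

View pics/w1.png

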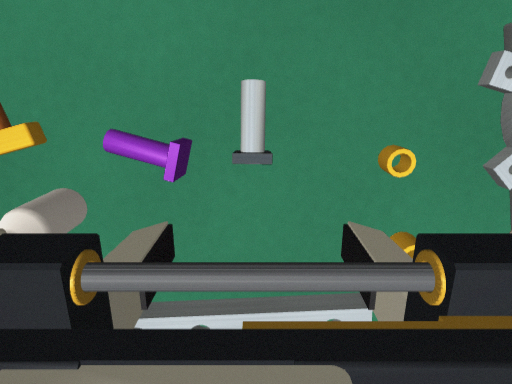

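The wrist picture shows the pillar's shaft running from its top end at (253,80) to its foot at (252,157). The purple look-alike is well to the left at (150,152).

```bash
python3 - <<'E'
from h import *
W=np.load('w1.npz')['W'][70:172,225:282].reshape(-1,3)
q=W[W[:,2]>.012]
print(len(q),q.min(0),q.max(0))
foot=q[q[:,0]>np.nanmax(q[:,0])-.012]
sh=q[(q[:,0]<q[:,0].min()+.07)]
for a in np.arange(.49,.61,.01):
    k=q[(q[:,0]>a)&(q[:,0]<=a+.01)]
    if len(k): print('%.2f n%d y %.4f %.4f mid %.4f zmax %.4f'%(a,len(k),k[:,1].min(),k[:,1].max(),(k[:,1].min()+k[:,1].max())/2,np.percentile(k[:,2],97)))
E
```

```text
2268 [ 0.50748288 -0.20545704  0.01398694] [ 0.59658237 -0.16146971  0.04715768]
0.50 n48 y -0.1913 -0.1672 mid -0.1792 zmax 0.0279
0.51 n245 y -0.1920 -0.1649 mid -0.1784 zmax 0.0292
0.52 n236 y -0.1925 -0.1655 mid -0.1790 zmax 0.0302
0.53 n241 y -0.1931 -0.1659 mid -0.1795 zmax 0.0308
0.54 n227 y -0.1937 -0.1664 mid -0.1800 zmax 0.0318
0.55 n229 y -0.1944 -0.1680 mid -0.1812 zmax 0.0336
0.56 n221 y -0.1950 -0.1685 mid -0.1817 zmax 0.0341
0.57 n218 y -0.1956 -0.1690 mid -0.1823 zmax 0.0354
0.58 n379 y -0.2052 -0.1615 mid -0.1834 zmax 0.0452
0.59 n224 y -0.2055 -0.1616 mid -0.1835 zmax 0.0459
```

>>> servo_tool:
  dp:
    - [0.03,-0.002,0.03]
    - [0.06,-0.004,0.07]
    - [0.078,-0.005,0.11]
    - [0.078,-0.005,0.15]
    - [0.078,-0.005,0.175]
    - [0.078,-0.005,0.195]
    - [0.078,-0.005,0.21]
    - [0.078,-0.005,0.222]
    - [0.078,-0.005,0.222]
    - [0.078,-0.005,0.222]
  twist: [0.7,0.7,0.7,0.7,0.7,0.7,0.7,0.7,0.7,0.7]
  hand: [-0.3,-0.3,-0.3,-0.3,-0.3,-0.3,-0.3,-0.3,-0.3,-0.3]

```text
t: 3.7
eef_pos: [0.5224, -0.1803, 0.0052]
orientation: [[-0.998, 0.065, 0.001], [0.065, 0.998, -0.0], [-0.001, -0.0, -1.0]]
contact_force: [0.4, 0.6, 0.3]
finger_gap: 0.651
```

>>> servo_tool:
  dp:
    - [0,0,0]
    - [0,0,0]
    - [0,0,0]
    - [0,0,0]
    - [0,0,0]
    - [0,0,0]
  twist: [0,0,0,0,0,0]
  hand: [1,1,1,1,1,1]
  force: 12

```text
t: 4.45
eef_pos: [0.522, -0.1801, 0.0048]
orientation: [[-0.998, 0.064, -0.0], [0.064, 0.998, 0.0], [0.0, 0.0, -1.0]]
contact_force: [-0.8, 0.9, 2.0]
finger_gap: 0.303
```

```bash
python3 - <<'E'
from h import *
c,W,K,R,t=cap('wrist','w2.png')
s=env.sense();print(s['t'],s['eef_pos'],s['contact_force'],s['finger_gap'])
E
```

```text
4.5 [ 0.5219679  -0.18007889  0.00476399] [-0.73463534  1.30576972  2.81648459] 0.300531708042424
```

View pics/w2.png

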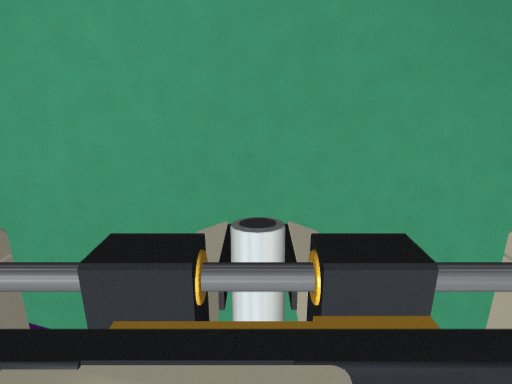

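>>> servo_tool:
  dp:
    - [-0.003,0,-0.009]
    - [-0.006,0,-0.017]
    - [-0.011,0,-0.026]
    - [-0.0165,0,-0.034]
    - [-0.024,0,-0.041]
    - [-0.0315,0,-0.048]
    - [-0.04,0,-0.053]
    - [-0.05,0,-0.057]
    - [-0.06,0,-0.06]
    - [-0.07,0,-0.062]
    - [-0.08,0,-0.062]
    - [-0.09,0,-0.062]
    - [-0.098,0,-0.062]
    - [-0.098,0,-0.062]
  twist: [0,0,0,0,0,0,0,0,0,0,0,0,0,0]
  hand: [1,1,1,1,1,1,1,1,1,1,1,1,1,1]

```text
t: 6.25
eef_pos: [0.6205, -0.1865, 0.0663]
orientation: [[-0.998, 0.064, 0.0], [0.064, 0.998, -0.0], [-0.0, -0.0, -1.0]]
contact_force: [1.3, 0.9, -0.5]
finger_gap: 0.3
```

```bash
python3 - <<'E'
from h import *
c,W,K,R,t=cap('wrist','w3.png')
c,W,K,R,t=cap('scene','s3.png');np.savez('s3.npz',W=W,px=c['pixels'])
im=cv2.imread('pics/s3.png');cv2.imwrite('pics/s3c.png',cv2.resize(im[110:260,110:280],None,fx=4,fy=4))
s=env.sense();print(s['t'],s['eef_pos'],s['contact_force'],s['finger_gap'])
E
```

```text
6.35 [ 0.6199361  -0.18643291  0.06645305] [ 1.48157083 -0.09966535 -1.44784513] 0.3005015180805118
```

View pics/s3c.png

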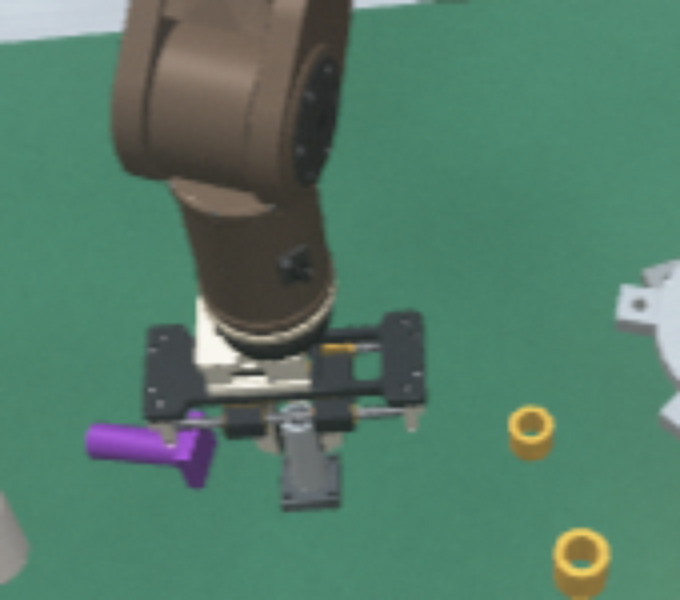

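View pics/w3.png

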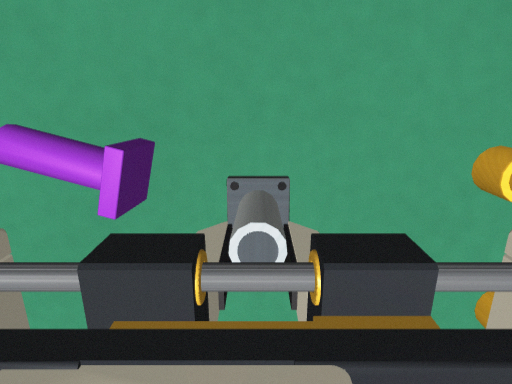

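>>> servo_tool:
  dp:
    - [0,0,-0.015]
    - [0,0,-0.03]
    - [0,0,-0.045]
    - [0,0,-0.06]
    - [0,0,-0.06]
    - [0,0,-0.06]
    - [0,0,-0.06]
  twist: [0,0,0,0,0,0,0]
  hand: [1,1,1,1,1,1,1]

```text
t: 7.22
eef_pos: [0.6193, -0.1863, 0.126]
orientation: [[-0.998, 0.065, -0.001], [0.065, 0.998, 0.0], [0.001, 0.0, -1.0]]
contact_force: [-0.1, -0.2, -6.3]
finger_gap: 0.305
```

```bash
python3 - <<'E'
from h import *
c,W,K,R,t=cap('wrist','w4.png')
s=env.sense();print(s['t'],s['eef_pos'],s['contact_force'],s['finger_gap'])
q=W[165:262,222:296].reshape(-1,3);px=c['pixels'][165:262,222:296].reshape(-1,3)
e=s['eef_pos'];
for lo,hi in ((-.08,-.05),(-.05,-.02),(-.02,.01),(.01,.025),(.025,.03),(.03,.035),(.035,.05)):
    k=(q[:,2]-e[2]>lo)&(q[:,2]-e[2]<=hi)
    if k.sum(): print(lo,k.sum(),(np.percentile(q[k],2,0)-e).round(4),(np.percentile(q[k],98,0)-e).round(4))
# foot top plane
k=(q[:,2]-e[2]<-.03)&(q[:,2]>.02)
f=q[k];A=np.c_[f[:,:2]-f[:,:2].mean(0),np.ones(len(f))]
print('foot plane',np.linalg.lstsq(A,f[:,2],rcond=None)[0],len(f))
E
```

```text
7.275 [ 0.61934276 -0.18638131  0.12599964] [ 0.71654513 -0.99591973 -5.93051937] 0.3001508891716801
-0.08 1753 [-0.021  -0.0208 -0.0618] [ 0.0107  0.0221 -0.051 ]
-0.05 366 [-0.0153 -0.0117 -0.049 ] [-0.0053  0.0131 -0.0206]
-0.02 762 [-0.0183 -0.0168 -0.0185] [-0.0078  0.0191  0.0097]
0.01 1494 [-0.0196 -0.0155  0.0107] [-0.0013  0.0179  0.025 ]
0.025 1288 [-0.016  -0.0136  0.025 ] [-0.0011  0.0155  0.0286]
0.03 86 [-0.0104 -0.015   0.0302] [-0.0049  0.0172  0.0349]
0.035 60 [-0.0104 -0.0143  0.0354] [-0.0069  0.0167  0.0403]
foot plane [ 0.09974955 -0.00482501  0.07378017] 1976
```

View pics/w4.png

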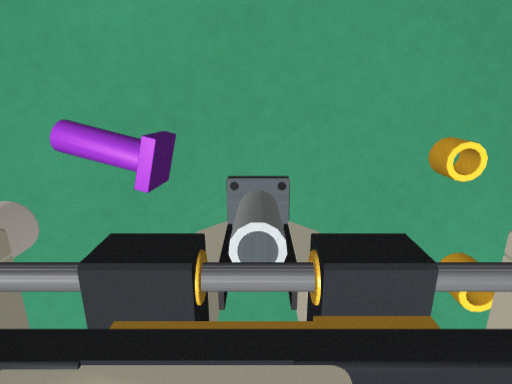

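```bash
python3 - <<'E'
from h import *
c,W,K,R,t=cap('wrist')
s=env.sense();e=s['eef_pos']
for v in range(170,262,4): print(v,[(W[v,u]-e).round(4).tolist() for u in (240,258,285)])
m=np.zeros((384,512),bool);m[180:192,230:286]=1
f=W[m]-e;A=np.c_[f[:,:2],np.ones(len(f))];print(np.linalg.lstsq(A,f[:,2],rcond=None)[0],f[:,2].std())
m[:]=0;m[240:258,245:272]=1
f=W[m]-e;A=np.c_[f[:,:2],np.ones(len(f))];print(np.linalg.lstsq(A,f[:,2],rcond=None)[0],f[:,2].std())
E
```

```text
170 [[-0.0105, -0.0153, -0.1257], [-0.0091, 0.0012, -0.127], [-0.0078, 0.0259, -0.1258]]
174 [[-0.0068, -0.0156, -0.1255], [-0.0056, 0.0009, -0.126], [-0.0042, 0.0257, -0.1249]]
178 [[-0.0208, -0.0107, -0.0553], [-0.0201, 0.0018, -0.0551], [-0.0188, 0.0205, -0.0552]]
182 [[-0.0183, -0.0109, -0.0542], [-0.0174, 0.0016, -0.0542], [-0.0162, 0.0203, -0.0544]]
186 [[-0.0153, -0.0111, -0.0544], [-0.0148, 0.0014, -0.0534], [-0.0136, 0.0201, -0.0531]]
190 [[-0.0123, -0.0114, -0.055], [-0.0124, 0.0013, -0.0517], [-0.0104, 0.02, -0.0544]]
194 [[-0.0098, -0.0115, -0.0535], [-0.0136, 0.0013, -0.0388], [-0.0078, 0.0198, -0.0534]]
198 [[-0.007, -0.0117, -0.0529], [-0.0151, 0.0014, -0.0255], [-0.0048, 0.0197, -0.0534]]
202 [[-0.0068, -0.0113, -0.045], [-0.016, 0.0014, -0.0155], [-0.0021, 0.0195, -0.0526]]
206 [[-0.0099, -0.0101, -0.0279], [-0.0171, 0.0015, -0.0055], [0.0009, 0.0194, -0.0527]]
210 [[-0.0125, -0.0092, -0.0136], [-0.0177, 0.0015, 0.0023], [0.0033, 0.0192, -0.0513]]
214 [[-0.0148, -0.0083, -0.001], [-0.0188, 0.0016, 0.0111], [0.007, 0.0192, -0.053]]
218 [[-0.016, -0.0078, 0.0079], [-0.
[... 802 characters left out ...]
-0.0033, 0.0131, 0.0248]]
258 [[-0.0036, -0.0078, 0.0266], [-0.0032, 0.0005, 0.0268], [-0.0015, 0.013, 0.0251]]
 ** On entry to DLASCL parameter number  4 had an illegal value
 ** On entry to DLASCL parameter number  4 had an illegal valueTraceback (most recent call last):
  File "<stdin>", line 6, in <module>
    x, resids, rank, s = _umath_linalg.lstsq(a, b, rcond,
                         ~~~~~~~~~~~~~~~~~~~^^^^^^^^^^^^^
                                             signature=signature)
                                             ^^^^^^^^^^^^^^^^^^^^
    raise LinAlgError("SVD did not converge in Linear Least Squares")
numpy.linalg.LinAlgError: SVD did not converge in Linear Least Squares
```

>>> servo_tool:
  dp:
    - [0,0,-0.02]
    - [0,0.015,-0.045]
    - [0.01,0.04,-0.045]
    - [0.018,0.07,-0.045]
    - [0.026,0.1,-0.045]
    - [0.034,0.13,-0.045]
    - [0.042,0.16,-0.045]
    - [0.05,0.19,-0.045]
    - [0.058,0.22,-0.045]
    - [0.066,0.25,-0.045]
    - [0.074,0.28,-0.045]
    - [0.082,0.31,-0.045]
    - [0.089,0.34,-0.045]
    - [0.094,0.358,-0.045]
    - [0.096,0.366,-0.045]
    - [0.096,0.366,-0.045]
    - [0.096,0.366,-0.045]
    - [0.096,0.366,-0.045]
  twist: [0,0,-1,-2,-3,-4,-6,-8,-10,-12,-13,-14,-14,-14,-14,-14,-14,-14]
  hand: [1,1,1,1,1,1,1,1,1,1,1,1,1,1,1,1,1,1]

```text
t: 9.57
eef_pos: [0.548, 0.1838, 0.1718]
orientation: [[-0.984, -0.177, 0.0], [-0.177, 0.984, -0.0], [-0.0, -0.0, -1.0]]
contact_force: [0.4, -0.1, -5.6]
finger_gap: 0.298
```

```bash
cat > m.py <<'E'
from h import *
import sys
c,W,K,R,t=cap('wrist',sys.argv[1])
s=env.sense();e=s['eef_pos'];print(s['t'],e,s['contact_force'],s['finger_gap'])
Rt=np.array(s['orientation'])
T=(W-e)@Rt   # tool frame
m=np.zeros((384,512),bool);m[178:262,225:296]=1
m&=np.isfinite(T[...,2])&(T[...,2]<.08)&(T[...,2]>-.04)
def fit(f):
    A=np.c_[f[:,:2],np.ones(len(f))]
    for _ in range(3):
        p=np.linalg.lstsq(A,f[:,2],rcond=None)[0];r=f[:,2]-A@p;k=abs(r)<.003;f,A=f[k],A[k]
    return p,len(f)
print('foot top plane (tool)',fit(T[m&(T[...,2]>.045)]))
for v in range(190,262,8): print(v,T[v,258].round(4).tolist())
E
python3 m.py w5.png; python3 - <<'E'
from h import *
c,W,K,R,t=cap('scene','s5.png');im=cv2.imread('pics/s5.png');cv2.imwrite('pics/s5c.png',cv2.resize(im[110:260,220:390],None,fx=4,fy=4))
E
```

```text
9.625 [0.54789206 0.18397604 0.17177916] [ 0.76206888 -0.67904568 -6.26391911] 0.3003802718297857
foot top plane (tool) (array([ 0.09702174, -0.00078605,  0.05247592]), 1634)
190 [0.0122, 0.0, 0.052]
198 [0.0153, -0.0, 0.0248]
206 [0.0169, -0.0001, 0.0059]
214 [0.0183, -0.0001, -0.01]
222 [0.0194, -0.0001, -0.023]
230 [0.0159, -0.0001, -0.024]
238 [0.0124, -0.0001, -0.0251]
246 [0.0086, -0.0001, -0.0256]
254 [0.0047, -0.0001, -0.0259]
```

View pics/w5.png

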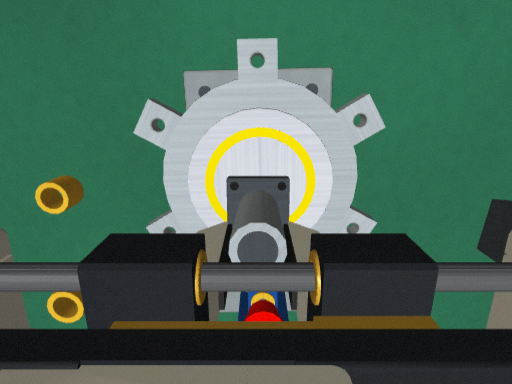

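View pics/s5c.png

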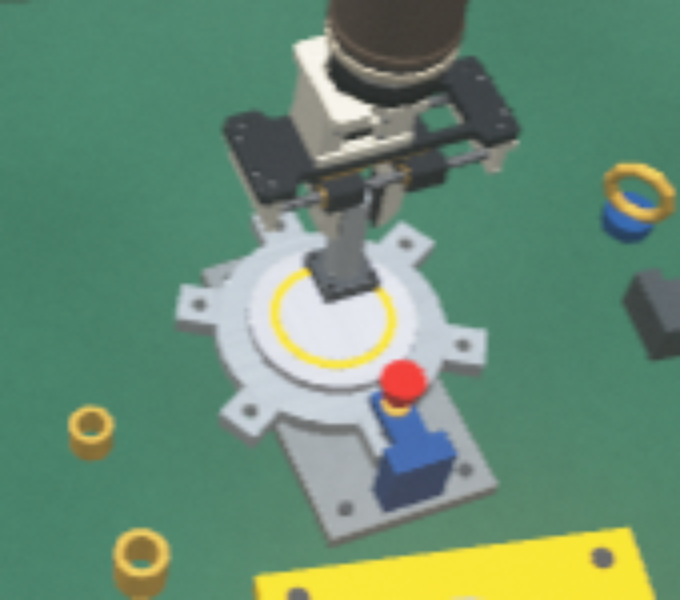

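The wrist picture shows the pillar hanging over the ring (ring centred near (260,180)), leaning about 5.5° in the jaw plane. I'll measure the ring from here to cross-check.

```bash
python3 - <<'E'
from h import *
c,W,K,R,t=cap('wrist')
h=cv2.cvtColor(c['pixels'],cv2.COLOR_RGB2HSV).astype(int)
y=(h[...,0]>22)&(h[...,0]<35)&(h[...,1]>150)&(h[...,2]>150)&(abs(W[...,2]-.052)<.006)
y[:,:180]=0;y[:,340:]=0
p=W[y];A=np.c_[2*p[:,:2],np.ones(len(p))];s=np.linalg.lstsq(A,(p[:,:2]**2).sum(1),rcond=None)[0]
print(len(p),s[:2],np.sqrt(s[2]+s[:2]@s[:2]),np.median(p[:,2]))
r=((h[...,0]<6)|(h[...,0]>174))&(h[...,1]>150);r[:280]=0;p=W[r];print('red',len(p),np.nanmean(p,0),np.nanmin(p,0),np.nanmax(p,0))
E
```

```text
2091 [0.54870677 0.18578954] 0.04605776259133265 0.052465916097371126
red 541 [0.63972645 0.20433271 0.11069145] [0.63391559 0.19028258 0.09501981] [0.64940408 0.22023226 0.11774135]
```

>>> servo_tool:
  dp:
    - [0,0.002,0.012]
    - [0,0.002,0.025]
    - [0,0.002,0.036]
    - [0,0.002,0.044]
    - [0,0.002,0.049]
    - [0,0.002,0.051]
    - [0,0.002,0.052]
    - [0,0.002,0.053]
    - [0,0.002,0.053]
  twist: [0,0,0,0,0,0,0,0,0]
  hand: [1,1,1,1,1,1,1,1,1]

```text
t: 10.85
eef_pos: [0.5473, 0.1869, 0.1189]
orientation: [[-0.984, -0.179, 0.0], [-0.179, 0.984, 0.0], [-0.0, 0.0, -1.0]]
contact_force: [0.2, 0.1, -4.9]
finger_gap: 0.301
```

>>> servo_tool:
  dp:
    - [0,0,0.001]
    - [-0.001,0,0.0015]
    - [-0.002,0,0.002]
    - [-0.003,0,0.002]
    - [-0.004,0,0.002]
    - [-0.005,0,0.002]
    - [-0.006,0,0.002]
    - [-0.007,0,0.002]
    - [-0.007,0,0.002]
  twist: [0,0,0,0,0,0,0,0,0]
  hand: [1,1,1,1,1,1,1,1,1]

```text
t: 11.98
eef_pos: [0.5541, 0.1882, 0.1166]
orientation: [[-0.984, -0.179, -0.0], [-0.179, 0.984, 0.0], [0.0, 0.0, -1.0]]
contact_force: [0.9, 0.6, 3.8]
finger_gap: 0.303
```

```bash
python3 m.py w6.png
```

```text
12.025 [0.5540674  0.18823113 0.11662374] [1.19342834 1.52772926 3.19054083] 0.30221489540035684
foot top plane (tool) (array([-0.01421883,  0.0051455 ,  0.05271067]), 991)
190 [0.0181, 0.0002, 0.0324]
198 [0.0184, 0.0002, 0.0152]
206 [0.0182, 0.0002, 0.0023]
214 [0.0187, 0.0002, -0.0111]
222 [0.0187, 0.0001, -0.0214]
230 [0.0167, 0.0001, -0.0259]
238 [0.0126, 0.0001, -0.0256]
246 [0.0088, 0.0001, -0.026]
254 [0.0045, 0.0001, -0.0255]
```

View pics/w6.png

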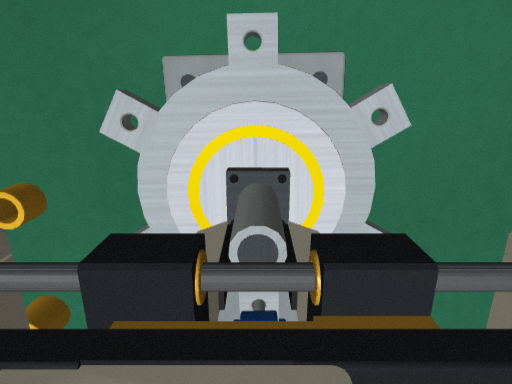

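>>> servo_tool:
  dp:
    - [0,0,0]
    - [0,0,0]
    - [0,0,0]
    - [0,0,0]
    - [0,0,0]
    - [0,0,0]
  twist: [0,0,0,0,0,0]
  hand: [0.2,0,-0.2,-0.3,-0.3,-0.3]

```text
t: 12.78
eef_pos: [0.5542, 0.1881, 0.1167]
orientation: [[-0.984, -0.179, 0.0], [-0.179, 0.984, 0.0], [-0.0, 0.0, -1.0]]
contact_force: [0.1, -0.2, -0.5]
finger_gap: 0.652
```

>>> servo_tool:
  dp:
    - [0,0,-0.01]
    - [0,0,-0.025]
    - [0,0,-0.045]
    - [0,0,-0.07]
    - [0,0,-0.095]
    - [0,0,-0.1]
    - [0,0,-0.1]
  twist: [0,0,0,0,0,0,0]
  hand: [-0.3,-0.3,-0.3,-0.3,-0.3,-0.3,-0.3]

```text
t: 13.65
eef_pos: [0.5542, 0.1882, 0.2171]
orientation: [[-0.984, -0.179, 0.001], [-0.179, 0.984, 0.0], [-0.001, 0.0, -1.0]]
contact_force: [0.4, 0.4, -0.7]
finger_gap: 0.653
```

```bash
python3 m.py w7.png; python3 - <<'E'
from h import *
c,W,K,R,t=cap('scene','s7.png');im=cv2.imread('pics/s7.png');cv2.imwrite('pics/s7c.png',cv2.resize(im[110:260,220:390],None,fx=4,fy=4))
c,W,K,R,t=cap('wrist');np.savez('w7.npz',W=W,px=c['pixels'])
h=cv2.cvtColor(c['pixels'],cv2.COLOR_RGB2HSV).astype(int)
r=((h[...,0]<6)|(h[...,0]>174))&(h[...,1]>150);r[:240]=0;p=W[r];print('red',len(p),np.nanmean(p,0),np.nanmin(p,0),np.nanmax(p,0))
E
```

```text
13.7 [0.55384299 0.18806484 0.21637253] [-0.00543433  0.2607401  -0.74430221] 0.6517862648236277
foot top plane (tool) (array([-0.00492506,  0.00026467,  0.07415274]), 898)
190 [0.0051, 0.0004, 0.0734]
198 [-0.0018, 0.0004, 0.0749]
206 [-0.0079, 0.0004, 0.0735]
214 [-0.0494, 0.0005, 0.1639]
222 [-0.0589, 0.0005, 0.1644]
230 [-0.0739, 0.0005, 0.1768]
238 [-0.0841, 0.0005, 0.177]
246 [-0.0946, 0.0005, 0.1776]
254 [-0.0834, 0.0004, 0.1375]
red 385 [0.6479033  0.20579456 0.13173663] [0.5296527  0.17958299 0.07541826] [0.68819844 0.22344933 0.29884506]
```

View pics/w7.png

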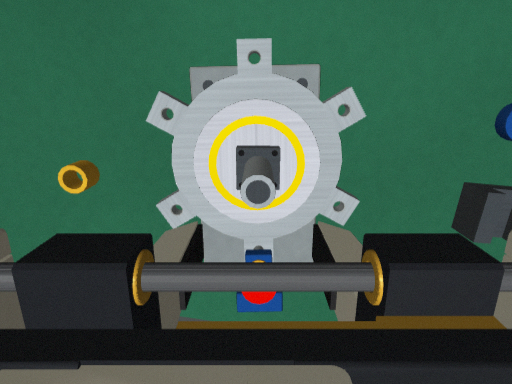

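View pics/s7c.png

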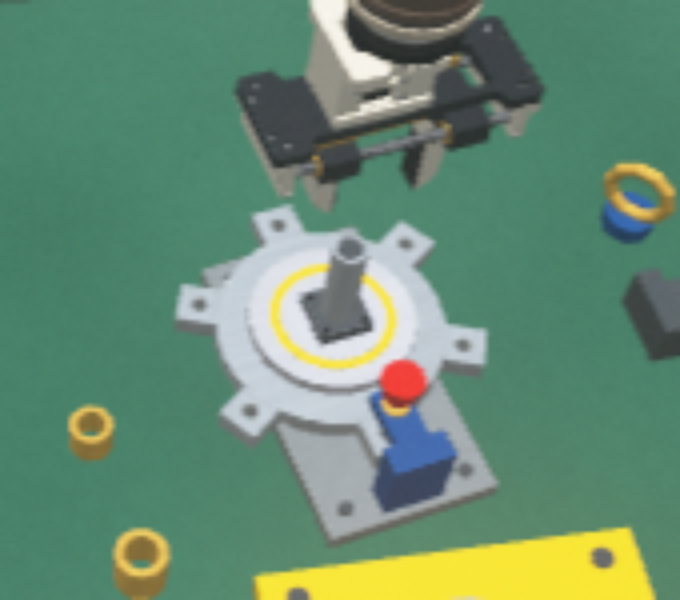

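The pillar stands upright inside the ring, released, about 3 mm off centre. The knob at (259,295) in the wrist picture lines up with the tool's x axis, so I'll go to it next.

>>> servo_tool:
  dp:
    - [-0.02,0,0]
    - [-0.045,0,0]
    - [-0.07,0,0]
    - [-0.09,0,0]
    - [-0.098,0,0]
    - [-0.098,0,0.02]
    - [-0.098,0,0.04]
    - [-0.098,0,0.06]
    - [-0.098,0,0.075]
    - [-0.098,0,0.085]
    - [-0.098,0,0.085]
  twist: [0,0,0,0,0,0,0,0,0,0,0]
  hand: [-0.3,-0.3,-0.3,-0.3,-0.3,-0.3,-0.3,-0.3,-0.3,-0.3,-0.3]

```text
t: 15.18
eef_pos: [0.6501, 0.2056, 0.1311]
orientation: [[-0.984, -0.179, -0.001], [-0.179, 0.984, -0.0], [0.001, -0.0, -1.0]]
contact_force: [-0.5, 0.3, 1.4]
finger_gap: 0.653
```

```bash
python3 - <<'E'
from h import *
s=env.sense();e=s['eef_pos'];print(s['t'],e,s['contact_force'])
for n in('wrist','scene','top'):
  c,W,K,R,t=cap(n,n+'8.png')
  h=cv2.cvtColor(c['pixels'],cv2.COLOR_RGB2HSV).astype(int)
  r=((h[...,0]<6)|(h[...,0]>174))&(h[...,1]>150)&(abs(W[...,0]-.651)<.03)&(abs(W[...,1]-.205)<.03);p=W[r]
  if len(p): print(n,len(p),np.nanmean(p,0),np.nanmin(p,0),np.nanmax(p,0))
im=cv2.imread('pics/scene8.png');cv2.imwrite('pics/s8c.png',cv2.resize(im[110:260,220:390],None,fx=4,fy=4))
E
```

```text
15.175 [0.65011963 0.2055529  0.13109172] [-0.48160141  0.26997461  1.3525923 ]
wrist 2365 [0.65047984 0.20660663 0.11569596] [0.6345855  0.19004827 0.06911651] [0.67830862 0.23078134 0.11798922]
scene 90 [0.65264834 0.2062377  0.11560175] [0.63422018 0.19102074 0.09485193] [0.66624932 0.2202222  0.1221591 ]
top 6 [0.64501027 0.19384547 0.11618474] [0.63934755 0.19101734 0.1135826 ] [0.64975784 0.19515197 0.12038088]
```

View pics/wrist8.png

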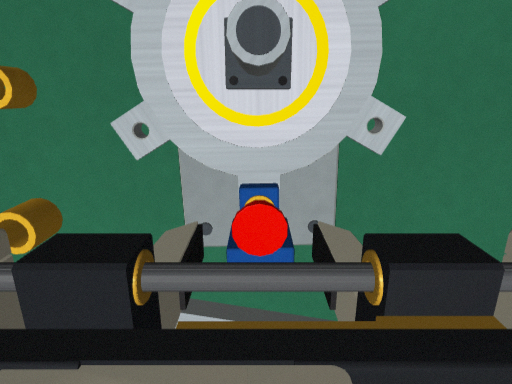

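View pics/s8c.png

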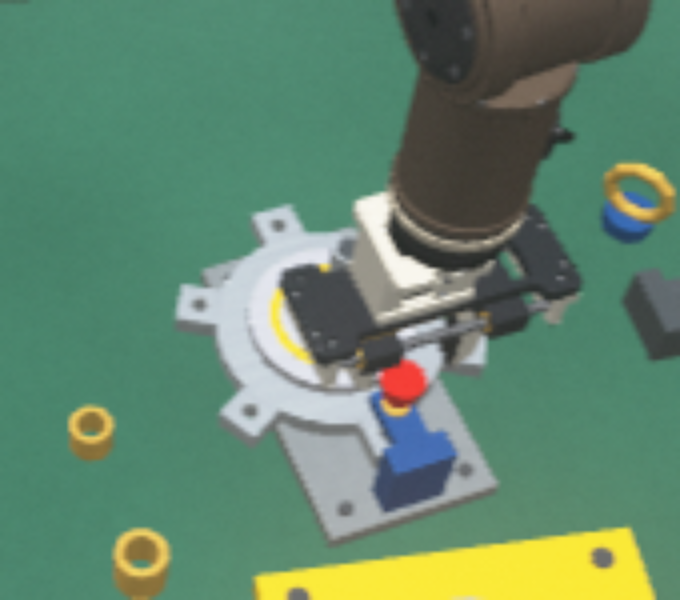

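>>> servo_tool:
  dp:
    - [0,0,0.015]
    - [0,0,0.028]
    - [0,0,0.038]
    - [0,0,0.045]
    - [0,0,0.045]
    - [0,0,0.045]
  twist: [0,0,0,0,0,0]
  hand: [-0.3,-0.3,-0.3,-0.3,-0.3,-0.3]

```text
t: 16.08
eef_pos: [0.6509, 0.2057, 0.0871]
orientation: [[-0.984, -0.179, 0.001], [-0.179, 0.984, 0.0], [-0.001, 0.0, -1.0]]
contact_force: [-0.3, -1.0, 0.2]
finger_gap: 0.649
```

>>> servo_tool:
  dp:
    - [0,0,0]
    - [0,0,0]
    - [0,0,0]
    - [0,0,0]
    - [0,0,0]
    - [0,0,0]
    - [0,0,0]
  twist: [0,0,0,0,0,0,0]
  hand: [1,1,1,1,1,1,1]
  force: 35

```text
t: 16.95
eef_pos: [0.6505, 0.2067, 0.0869]
orientation: [[-0.984, -0.179, 0.0], [-0.179, 0.984, 0.001], [-0.0, 0.001, -1.0]]
contact_force: [-1.9, 5.4, 1.7]
finger_gap: 0.351
```

>>> servo_tool:
  dp:
    - [0,0.001,0]
    - [0,0.001,0]
    - [0,0.001,0]
  twist: [0,0,0]
  hand: [1,1,1]

```text
t: 17.32
eef_pos: [0.6505, 0.2067, 0.0869]
orientation: [[-0.984, -0.179, 0.0], [-0.179, 0.984, 0.0], [-0.0, 0.0, -1.0]]
contact_force: [-0.2, 3.2, 3.5]
finger_gap: 0.348
```

```bash
python3 - <<'E'
from h import *
s=env.sense();print(s['t'],s['eef_pos'],s['contact_force'],s['finger_gap'])
c,W,K,R,t=cap('wrist','w9.png')
E
```

```text
17.325 [0.65049337 0.20674123 0.0869342 ] [-0.18144232  3.23328798  3.48721345] 0.34847015605307713
```

View pics/w9.png

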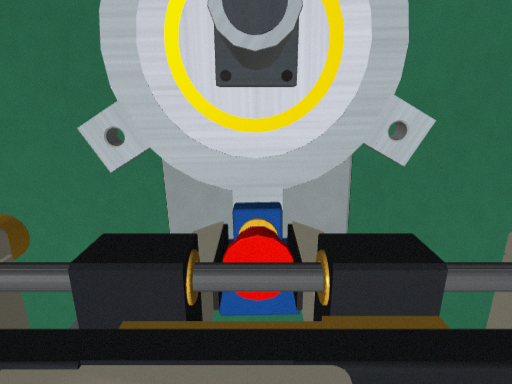

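>>> servo_tool:
  dp:
    - [0,0,0]
    - [0,0,0]
    - [0,0,0]
    - [0,0,0.002]
    - [0,0,0.003]
    - [0,0,0.0035]
    - [0,0,0.0035]
  twist: [0,0,0,0,0,0,0]
  hand: [0,0,0,0,0,0,0]

```text
t: 18.25
eef_pos: [0.6504, 0.2067, 0.0832]
orientation: [[-0.984, -0.179, -0.0], [-0.179, 0.984, -0.0], [0.0, -0.0, -1.0]]
contact_force: [-1.2, 0.1, 1.0]
finger_gap: 0.504
```

>>> servo_tool:
  dp:
    - [0,0,0]
    - [0,0,0]
    - [0,0,0]
    - [0,0,0]
    - [0,0,0]
    - [0,0,0]
    - [0,0,0]
  twist: [0,0,0,0,0,0,0]
  hand: [1,1,1,1,1,1,1]
  force: 35

```text
t: 19.12
eef_pos: [0.6504, 0.2067, 0.0833]
orientation: [[-0.984, -0.179, 0.0], [-0.179, 0.984, 0.0], [-0.0, 0.0, -1.0]]
contact_force: [0.3, 0.9, 1.8]
finger_gap: 0.352
```

>>> servo_tool:
  dp:
    - [0,0,0]
    - [0,0,-0.002]
    - [0,0,-0.004]
    - [0,0,-0.006]
    - [0,0,-0.008]
    - [0,0,-0.01]
    - [0,0,-0.012]
    - [0,0,-0.014]
    - [0,0,-0.016]
    - [0,0,-0.016]
    - [0,0,-0.016]
  twist: [0,0,0,0,0,0,0,0,0,0,0]
  hand: [1,1,1,1,1,1,1,1,1,1,1]
  force: 50

```text
t: 20.5
eef_pos: [0.6503, 0.2067, 0.0991]
orientation: [[-0.984, -0.179, -0.0], [-0.179, 0.984, 0.0], [0.0, 0.0, -1.0]]
contact_force: [3.5, 3.2, -9.6]
finger_gap: 0.347
```

```bash
cat > k.py <<'E'
from h import *
import sys
s=env.sense();print(s['t'],s['eef_pos'],s['contact_force'],s['finger_gap'])
for n in('scene','wrist'):
  c,W,K,R,t=cap(n,n+sys.argv[1]+'.png')
  h=cv2.cvtColor(c['pixels'],cv2.COLOR_RGB2HSV).astype(int)
  r=((h[...,0]<6)|(h[...,0]>174))&(h[...,1]>150)&(np.hypot(W[...,0]-.651,W[...,1]-.206)<.02);p=W[r]
  if len(p): print(n,len(p),np.nanmean(p,0),'z med/90/max',np.median(p[:,2]),np.percentile(p[:,2],90),p[:,2].max())
im=cv2.imread('pics/scene%s.png'%sys.argv[1]);cv2.imwrite('pics/sc%s.png'%sys.argv[1],cv2.resize(im[150:250,260:360],None,fx=6,fy=6))
E
python3 k.py 10
```

```text
20.5 [0.65034054 0.20674961 0.09913803] [ 3.54243437  3.24709432 -9.63670348] 0.3467406977628718
scene 30 [0.65556274 0.21406497 0.1280752 ] z med/90/max 0.13185783928843436 0.13465870696987461 0.13614238736357073
wrist 2134 [0.64630712 0.20580425 0.12994751] z med/90/max 0.13143525929131875 0.13226221468209176 0.13347898544669187
```

View pics/sc10.png

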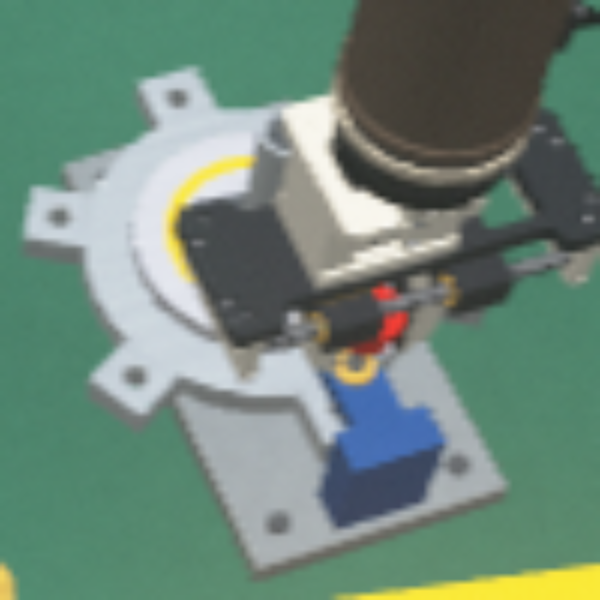

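>>> servo_tool:
  dp:
    - [0,0,-0.001]
    - [0,0,-0.002]
    - [0,0,-0.003]
    - [0,0,-0.003]
    - [0,0,-0.003]
  twist: [0,0,0,0,0]
  hand: [1,1,1,1,1]
  force: 60

```text
t: 21.22
eef_pos: [0.6503, 0.2067, 0.1015]
orientation: [[-0.984, -0.179, -0.0], [-0.179, 0.984, -0.0], [0.0, -0.0, -1.0]]
contact_force: [6.5, 3.6, -15.7]
finger_gap: 0.34
```

```bash
python3 k.py 11
```

```text
21.225 [0.65031472 0.20671988 0.10153798] [  6.48680729   3.59845135 -15.66438568] 0.3403707345659843
scene 27 [0.65598655 0.21363367 0.13019233] z med/90/max 0.1332873445086251 0.13604335721342872 0.13817964914203712
wrist 2128 [0.64629458 0.20579876 0.13228661] z med/90/max 0.1337848877891919 0.13463940153985207 0.13585748403545356
```

>>> servo_tool:
  dp:
    - [0,0,-0.0005]
    - [0,0,-0.001]
    - [0,0,-0.001]
    - [0,0,-0.001]
    - [0,0,-0.001]
    - [0,0,-0.001]
    - [0,0,-0.001]
    - [0,0,-0.001]
  twist: [0,0,0,0,0,0,0,0]
  hand: [1,1,1,1,1,1,1,1]

```text
t: 22.32
eef_pos: [0.6502, 0.2067, 0.1016]
orientation: [[-0.984, -0.179, -0.001], [-0.179, 0.984, -0.0], [0.001, -0.0, -1.0]]
contact_force: [8.6, 4.3, -23.0]
finger_gap: 0.342
```

```bash
python3 k.py 12
```

```text
22.325 [0.6502344  0.20669088 0.10163134] [  8.64334578   4.2978304  -22.98061731] 0.342043060472587
scene 26 [0.65644954 0.21354294 0.13187559] z med/90/max 0.13402587887776413 0.1386189233921727 0.14004154862860269
wrist 2132 [0.64625046 0.20578371 0.13228856] z med/90/max 0.133793999263018 0.1346090909522601 0.13582489553409421
```

View pics/wrist12.png

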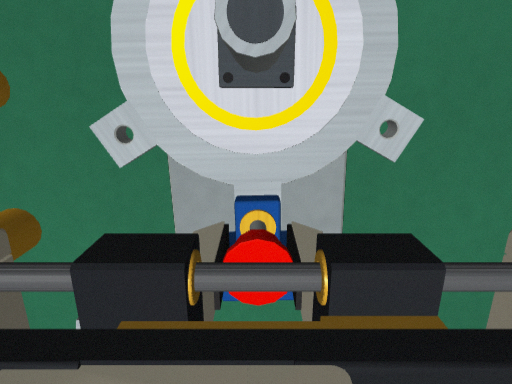

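View pics/sc12.png

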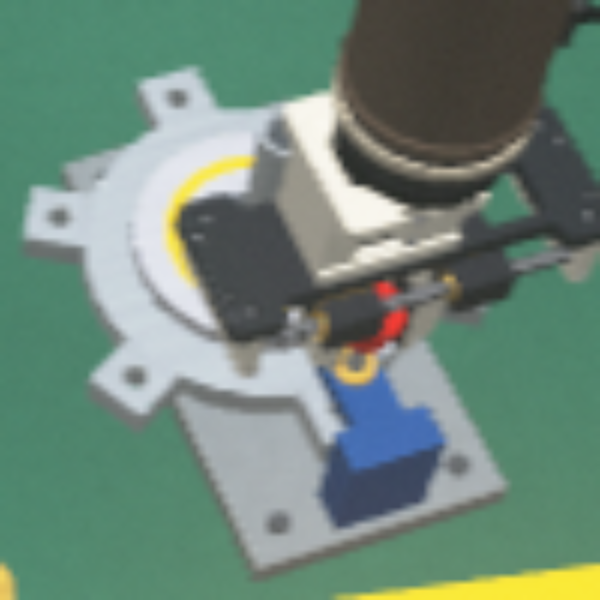

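>>> servo_tool:
  dp:
    - [0,0,0.0005]
    - [0,0,0.0005]
    - [0,0,0.0005]
    - [0,0,0.0005]
    - [0,0,0.0005]
    - [0,0,0.0005]
    - [0,0,0.0005]
    - [0,0,0.0005]
  twist: [0,0,0,0,0,0,0,0]
  hand: [1,1,1,1,1,1,1,1]

```text
t: 23.42
eef_pos: [0.6503, 0.2067, 0.1016]
orientation: [[-0.984, -0.179, -0.001], [-0.179, 0.984, -0.0], [0.001, -0.0, -1.0]]
contact_force: [7.9, 3.4, -18.6]
finger_gap: 0.339
```

```bash
python3 k.py 13; python3 - <<'E'
from h import *
cap('scene','sfin.png')
E
```

```text
23.425 [0.65027512 0.20670335 0.10156833] [  7.85103475   3.42250413 -18.56114763] 0.3389447193395472
scene 26 [0.65639411 0.21357493 0.13179415] z med/90/max 0.13404084356074003 0.13732050541124463 0.13975170514868868
wrist 2136 [0.64627235 0.20580044 0.13227938] z med/90/max 0.13379001853400965 0.13463632825817612 0.13628976428721848
```

View pics/sfin.png

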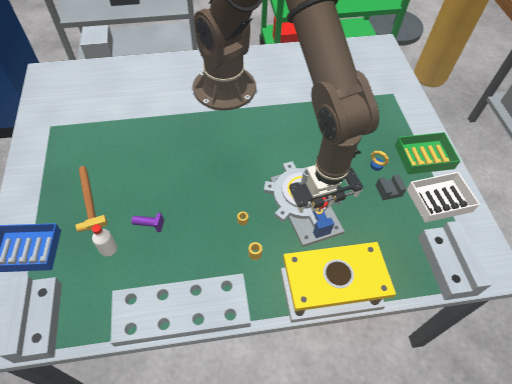

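The overview shows the bystanders where they began (mallet (88,200), oil (103,240), purple pillar (148,221), bushes (243,217) and (256,250)). The knob is held at its stop, so I'm handing in.

```bash
python3 -c "
from plant import env
print(env.finish_job())"
```

```text
the job is handed in; nothing more can be done
None
```

The pillar stands upright on its foot inside the yellow ring, set down and let go. The red knob is pulled up to its stop and was still gripped when I handed the job in at about 23.5 s.

**Pillar:** I tipped it upright about its foot edge and carried it over. It hung about 5.5° off vertical, so I pressed it flat on the platter before letting go. After release, the foot measured level to about 0.3° and sat about 3 mm from the ring's centre.

**Plunger:** I gripped the knob with 60 N only after the pillar stood. Its top measured about 134 mm high, against 116 mm seated, which matches the full 18 mm lift. At the stop, pulling harder raised the force from 16 to 23 N with almost no movement. I then eased off, leaving a steady pull of about 19 N.

**Other things on the bench:** the last picture showed the bystanders and the purple look-alike where they began. I judged this by eye and did not measure it.

**What did not go as expected:** the jaws closed to about 32 mm on the knob instead of 26 mm. They are probably holding the 34 mm rim, not the grip below it. Lowering the hand by 3.5 mm and gripping again made no difference. A side force of about 8 N also remained. The grip did not slip in any of my checks.

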